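# Load the wash basket and hold it up

### The job

Clear up after the print run: put the two grey printed parts (the gear and the bracket) into the steel wash basket and lay the red-handled scraper wholly inside the orange tray, letting go of each. Then take the basket by its blue handle, lift it straight up so that its underside hangs about 10 cm above the bench with the parts still in it, and finish while holding it there, steady and level; keep the basket from tipping throughout, and leave the bottle, jar, white print and cutters where they are.

Things in the scene. Friction and masses are not known exactly. Their poses are not given: they have to be found in the camera images.
- basket: Loose open stainless wash basket, 220 (its x) x 150 (its y) mm, 0.3 to 0.45 kg empty; floor 4 mm thick, walls 30 mm high and 3 mm thick. A rigid blue handle stands in the middle: a flat-sided bar 100 mm long along the basket's y, 14 mm wide (x) and 16 mm high, its top 95 mm above the underside, on two posts 14 x 10 mm at y = +-45 mm. On each side of the handle (+x and -x) is an empty bay about 100 x 144 mm, its centre at x = +-58 mm. Origin: centre of the underside; z up.
- basket_handle (a point): Centre of the handle's bar, 87 mm above the basket's underside and over its centre; same axes as the basket.
- tray: Orange open tool tray, fixed to the bench, 210 (its x) x 130 (its y) x 25 mm high, walls and floor about 4 to 5 mm thick. Origin: centre of the underside; z up.
- gear: Loose grey printed gear standing on its flat face, 30 g: toothed disc 46 mm across and 14 mm thick, above it a round hub 24 mm in diameter that rises to 46 mm. Origin: centre of the underside, z up along the hub.
- gear_mid (a point): Point on the gear's axis 23 mm above its underside.
- bracket: Loose grey printed bracket, 30 g: base plate 50 (its x) x 36 (its y) x 8 mm; in its middle an upright lug 30 mm long in x, 14 mm thick in y, rising to 44 mm. Origin: centre of the underside, z up.
- bracket_mid (a point): Point on the bracket's vertical centre line 22 mm above its underside.
- scraper: Loose scraper lying flat, 150 mm long along its x, 60 g: red handle 95 x 20 x 18 mm high (x from -75 to +20 mm), steel neck, steel blade 42 x 36 x 4 mm at the +x end. Origin: middle of its length, at the underside; z up.
- scraper_grip (a point): On the handle's centre line, 9 mm above the underside and 10 mm to -x of the scraper's middle: near its balance point, a good place to grip across.
- scraper_tip (a point): Middle of the blade's edge, the +x end of the scraper (75 mm from its middle).
- scraper_end (a point): Butt of the handle, the -x end of the scraper (75 mm from its middle).
- wash_bottle: Bystander: loose white bottle with red cap, 66 mm diameter, 170 mm high. Origin: centre of its underside.
- resin_jar: Bystander: loose amber jar with black cap, 68 mm diameter, 90 mm high. Origin: centre of its underside.
- white_print: Bystander: small loose white print like a spool, 40 mm diameter, 52 mm high, standing on a dark steel disc 90 mm across, 14 mm high. Origin: centre of its underside.
- cutters: Bystander: loose flush cutters with blue handles, about 115 mm long, 12 mm high, lying flat. Origin: near the middle, at the underside.
Things that resemble listed ones, but are neither listed nor needed, are in the scene too. What is meant by the scraper is not black or yellow, and is the larger of those in its own colour.

How it is judged:
By the outcome, as a careful person would: the job done as asked, in the order asked, and still so for the second after the job is handed in, while the arm keeps its last pose, push and grip.
It also fails if it takes over 72 s, if anything falls off the work surface, if the arm or the gripper's body presses on something with over 40 N, if the wrist force passes 120 N, or if a joint passes its speed limit or range.

### The arm

A 7-joint arm with a two-finger parallel gripper is mounted at the origin on the work surface. World frame = base frame: x ahead of the robot, y to its left, z up, the work surface at z = 0. Lengths are in m, angles in rad, forces in N, time in s.
With the tool pointing down it reaches from about 0.4 to 0.85 m from the base axis. Payload 10.4 kg.
Tool frame: the origin (TCP) lies at the very end of the fingers, on their centre line; the grasp point (between the pads) lies 19 mm behind it (manip.tcp_to_grasp is the distance from the TCP to the grasp point, in m); x points along the fingers, y is the direction in which the jaws open and shut, and the axes are right-handed (so a half turn about x gives the same grasp; the last joint's range is limited). The gripper opens to 85 mm and grips with 20 to 120 N. Pads are 22 mm wide; open, the fingers measure 114 mm over their backs; the gripper's body (76 mm by 85 mm) begins 54 mm behind the grasp point. The pads swing forward as they close: fully open they stand 13 mm farther back than shut.
Start: joints at [-0.023, 0.332, -0.065, 1.46, 0.022, 1.35, -0.088], TCP at [0.625, 0, 0.231] pointing down, gripper open.
Joint ranges: [-2.6, 2.6], [-0.5, 2.12], [-1.47, 1.34], [0.16, 2.42], [-1.27, 4.41], [0.06, 2.06], [-2.6, 2.6]. Speed limits (rad/s): [2.22, 2.22, 2.79, 2.79, 3.14, 3.14, 3.14].

### API

Orientations are given as a unit quaternion [x, y, z, w].
In Python, from workcell import manip, cams, hand_in gives the robot as it stands.
- The arm moves only by the shell command python3 -m handwheel 'ROWS' [FORCE]. ROWS is text: rows parted by semicolons, each of 7 numbers parted by spaces: the shift along the tool's x, y, z in mm, then the turn, a rotation vector about the tool's x, y, z in rad, then the finger opening in mm, from 0 to 85.4. A call has 1 to 8 rows; each row shifts and turns the commanded pose from where the row before left it, along the tool's axes as they then stand; what a row does not reach is not made up. A row lasts 1/10 s, in which the tool goes at most 50 mm and 8.59 degrees, less where a joint would pass 70% of its speed; a pose out of reach is approached as far as the arm can. A call with a gripper value outside its range is refused whole. The fingers move at their own pace and stop on an object; FORCE is the grip in N (left out, the last holds). Time passes only in rows, so rows that do not move let the fingers close. It gives the time, the measured TCP pose, the force and the opening at its end, in the units of the state.
- manip.get_obs(): the state, without advancing time (a new reading comes with each control period).
- cams.camera(name): name is "scene" or "side" or "wrist"; returns a dict with "color" (480x640x3 uint8, blue, green, red), "depth" (480x640 float32, m along the optical axis (not along the pixel's ray), 0 where there is no reading), "camera_matrix" (3x3 intrinsics, pixels), "distortion" ([k1, k2, p1, p2, k3] as OpenCV has them; the pictures are not rectified), "origin" and "attitude" of the camera in the world; the wrist camera has in their place "T_tool_cam" (4x4, takes a point from camera to tool coordinates, whose origin is the TCP and whose axes are the tool frame's). Camera axes: x right, y down, z forward; pixel columns grow to the right and rows downward; lengths in m; the calibration is good to about 2 mm. A picture is of the moment at which its call begins: read the wrist's pose just before it.
- hand_in(): hands the job in, once; it reports no verdict.
Trained networks look in the newest picture that a camera, given by its name, has taken for a name from the list of things; names that differ only in an ending like _2 or _b are one class to them, and where a whole thing is asked for, a point or a joint stands for the part that bears it (a point fixed in the world has none). Each returns a list of dicts, best first, with "conf" (0 to 1); they miss things now and then, are a little off and sometimes report something else, mostly with a low value. They report only what shows in the picture. A call takes as long as a camera call. They do not tell look-alikes from the thing itself.
- cams.recognise(camera, thing): "box" ([left, top, width, height] in pixels, round what is visible of it).
- cams.outline_of(camera, thing): "region" (480x640 bool, what is visible of it) and "box" ([left, top, width, height] in pixels, round what is visible of it).
The state is a dict: "clock": time; "joint_pos": joint angles; "joint_velocities": joint speeds; "tau": joint torques, N m; "position": TCP position; "ee_rot": TCP orientation; "ft_force": force on the tool from outside, world axes, zero at the start; "torque": the same for the moment, N m; "grip_width": opening from 0.0 (shut) to 1.0 (fully open).
Only numpy, scipy, OpenCV 4.12 (cv2) and the standard library are available. Lean on these libraries where they do the work, as an engineer would, in place of code of your own. Each camera call takes 0.05 s, during which the arm holds its last target.

## Working session

There is one attempt and no reset: what is moved stays moved. The work goes in short steps, Python scripts to look and compute and a shell command to move; the robot and the scene stay as the last step left them, time stands still between calls to the robot, and variables do not carry over. Pictures are saved under pics/ and viewed, and the job is handed in when it is done.

```bash
ls; mkdir -p pics; cat > h.py <<'E'
import numpy as np,cv2
from scipy.spatial.transform import Rotation as R
from workcell import manip,cams,hand_in
def q2R(a):
    a=np.array(a,float)
    return a if a.shape==(3,3) else R.from_quat(a).as_matrix()
def campose(c,obs=None):
    if 'T_tool_cam' in c:
        T=np.array(c['T_tool_cam']);Rt=q2R(obs['ee_rot']);
        return Rt@T[:3,:3], Rt@T[:3,3]+np.array(obs['position'])
    return q2R(c['attitude']),np.array(c['origin'])
def shot(name):
    o=manip.get_obs();c=cams.camera(name);c['R'],c['t']=campose(c,o);return c
def cloud(c):
    K=np.array(c['camera_matrix']);D=np.array(c['distortion'])
    u,v=np.meshgrid(np.arange(640),np.arange(480))
    p=np.stack([u.ravel(),v.ravel()],1).astype(np.float64)[:,None]
    n=cv2.undistortPoints(p,K,D)[:,0].reshape(480,640,2)
    d=c['depth'].astype(float)
    P=np.dstack([n[...,0]*d,n[...,1]*d,d])
    W=P@c['R'].T+c['t'];W[d<=0]=np.nan
    return W
def proj(c,X):
    X=np.atleast_2d(X).astype(float);Rc=c['R'].T
    return cv2.projectPoints(X,cv2.Rodrigues(Rc)[0],-Rc@c['t'],np.array(c['camera_matrix']),np.array(c['distortion']))[0][:,0]
E
python3 - <<'E'
from h import *
o=manip.get_obs();print(o)
for n in['scene','side','wrist']:
    c=shot(n);cv2.imwrite(f'pics/{n}0.png',c['color']);print(n,c['t'],c['R'].round(3).tolist(),c['camera_matrix'])
    if n=='wrist':print(c['T_tool_cam'])
    for t in['basket','tray','gear','bracket','scraper','wash_bottle','resin_jar','white_print','cutters']:
        print(t,[(np.array(r['box']).round().tolist(),round(r['conf'],2)) for r in cams.recognise(n,t)])
E
```

```text
pics
{'clock': 0.0, 'joint_pos': array([-0.02264618,  0.33287463, -0.06469307,  1.46093554,  0.02163549,
        1.34993098, -0.08851433]), 'joint_velocities': array([ 0.0004047 ,  0.0005407 ,  0.00029791, -0.00093819,  0.00017737,
       -0.0002796 , -0.00120289]), 'tau': array([ 4.98105128e-04, -6.25449800e+01,  4.97091911e-02, -3.91610491e+01,
        1.63588714e-02,  9.83294769e-03, -6.01235030e-06]), 'position': array([6.24617148e-01, 6.58975263e-06, 2.30516978e-01]), 'ee_rot': array([-0.49959796, -0.50034907,  0.50037478, -0.49967765]), 'ft_force': array([0.08448045, 0.39090965, 0.10379374]), 'torque': array([-0.00995951, -0.0207693 ,  0.01197425]), 'grip_width': 0.9995664712488752}
scene [0.93508987 0.50056235 1.12689927] [[-0.784, 0.532, -0.32], [0.62, 0.678, -0.395], [0.007, -0.508, -0.861]] [[595.09356095   0.         318.72630184]
 [  0.         595.09356095 242.21556428]
 [  0.           0.           1.        ]]
basket [([361.0, 274.0, 133.0, 120.0], 0.7)]
tray [([194.0, 141.0, 61.0, 71.0], 0.89)]
gear [([312.0, 193.0, 20.0, 25.0], 0.94), ([297.0, 362.0, 39.0, 45.0], 0.3
[... 1617 characters left out ...]
 9.64813661e-01  2.62934392e-01 -6.65473424e-02]
 [ 0.00000000e+00  0.00000000e+00  0.00000000e+00  1.00000000e+00]]
basket [([69.0, 0.0, 62.0, 3.0], 0.71)]
tray [([213.0, 348.0, 117.0, 54.0], 0.95), ([152.0, 253.0, 49.0, 40.0], 0.67), ([248.0, 185.0, 136.0, 50.0], 0.36)]
gear [([153.0, 254.0, 47.0, 40.0], 0.57)]
bracket [([139.0, 98.0, 56.0, 57.0], 0.79)]
scraper [([289.0, 43.0, 52.0, 102.0], 0.93), ([66.0, 0.0, 69.0, 7.0], 0.69), ([62.0, 253.0, 39.0, 91.0], 0.66), ([248.0, 190.0, 138.0, 43.0], 0.63), ([43.0, 119.0, 57.0, 109.0], 0.63)]
wash_bottle [([393.0, 343.0, 49.0, 54.0], 0.59)]
resin_jar []
white_print [([438.0, 254.0, 52.0, 47.0], 0.98)]
cutters [([426.0, 107.0, 108.0, 56.0], 0.81)]
```

View pics/scene0.png

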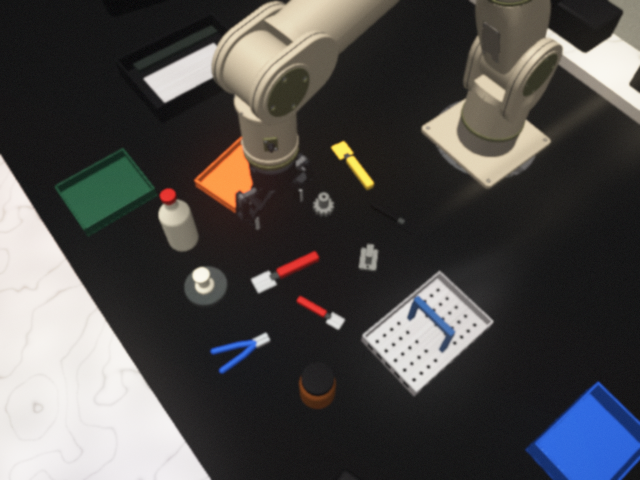

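View pics/side0.png

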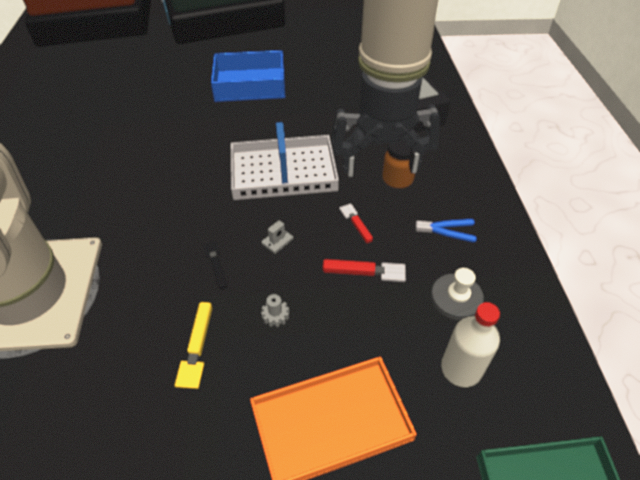

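View pics/wrist0.png

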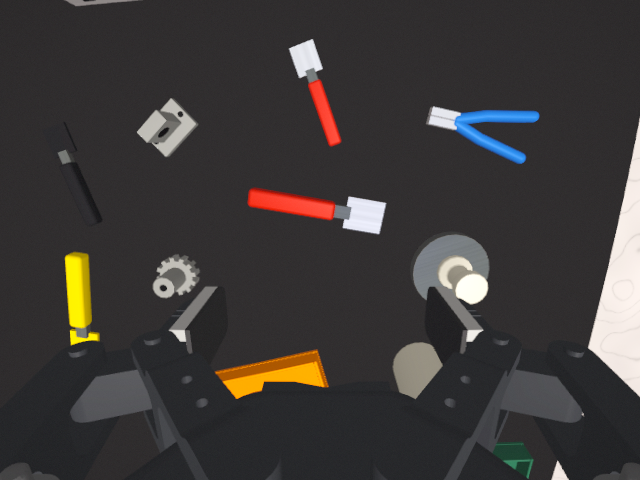

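The scene is clear. There are four scraper candidates:
- Large red: side (365,268), wrist (316,212).
- Small red: side (356,223).
- Yellow: side (195,345).
- Black: side (217,268).

The large red one fits, since it is the larger of the two reds. Next I confirm it in a crop and measure the poses.

```bash
cat > m1.py <<'E'
from h import *
def rect(XY):
    r=cv2.minAreaRect(XY.astype(np.float32)*1000);return np.round(r[0],1),np.round(r[1],1),round(r[2],1)
cs={n:shot(n) for n in['side','scene','wrist']}
W={n:cloud(c) for n,c in cs.items()}
np.savez('w0.npz',**{n+'W':W[n] for n in W},**{n+'C':cs[n]['color'] for n in cs})
for n in cs:
    print('bench z',n,np.nanmedian(W[n][...,2]))
for n in cs:
  for t in['gear','bracket','scraper','tray','basket','wash_bottle','resin_jar','white_print','cutters']:
    for r in cams.outline_of(n,t):
        if r['conf']<.4: continue
        P=W[n][r['region']];P=P[~np.isnan(P[:,0])];P=P[P[:,2]>.003]
        if len(P)<30: continue
        print(n,t,round(r['conf'],2),r['box'],'c',P.mean(0).round(3),'zmax',np.percentile(P[:,2],98).round(3),*rect(P[:,:2]))
E
python3 m1.py
python3 - <<'E'
import cv2
a=cv2.imread('pics/wrist0.png')[20:260,230:400];cv2.imwrite('pics/crop0.png',cv2.resize(a,None,fx=2.4,fy=2.4,interpolation=cv2.INTER_CUBIC))
E
```

```text
bench z side -0.0009015122202550852
bench z scene -1.4555998415932692e-05
bench z wrist -1.2739481233675631e-05
side gear 0.76 [261.7, 292.9, 24.3, 35.7] c [ 0.451 -0.087  0.023] zmax 0.047 [450.8 -83.5] [45.4 42.5] 11.5
side bracket 0.84 [262.1, 220.9, 31.5, 26.9] c [0.459 0.079 0.02 ] zmax 0.045 [458.   84.9] [51.6 39.3] 41.1
side bracket 0.49 [449.2, 267.9, 28.2, 33.9] c [ 0.769 -0.08   0.045] zmax 0.067 [770.9 -76.5] [33.2 37.9] 85.0
side scraper 0.82 [336.7, 202.3, 37.8, 42.9] c [0.617 0.113 0.009] zmax 0.014 [619. 116.] [ 25.2 106. ] 22.0
side scraper 0.79 [174.4, 306.2, 34.1, 80.0] c [ 0.319 -0.147  0.01 ] zmax 0.019 [ 319.4 -132.2] [146.5  36.1] 81.6
side scraper 0.74 [206.0, 239.9, 20.2, 47.4] c [0.344 0.031 0.01 ] zmax 0.015 [342.7  34.2] [ 24.6 113.9] 14.1
side scraper 0.65 [323.2, 259.6, 84.0, 18.6] c [ 0.618 -0.004  0.011] zmax 0.019 [614.5  -1.7] [ 39.2 149.3] 81.2
side basket 0.56 [232.4, 123.3, 101.2, 75.5] c [0.48 0.28 0.02] zmax 0.094 [476.7 285.8] [221.  156.3] 2.7
side resin_jar 0.62 [386.4, 138.4, 25.9, 46.8] c [0.713 0.22  0.056] zmax 0.09 [696.3 121. ] [284.3  
[... 2596 characters left out ...]
] 2.2
wrist wash_bottle 0.97 [394.2, 339.6, 48.6, 58.7] c [ 0.729 -0.182  0.043] zmax 0.082 [707.5 -93.5] [ 56.1 245.2] 15.6
wrist wash_bottle 0.65 [67.6, 0.0, 58.9, 6.3] c [0.39  0.209 0.007] zmax 0.014 [398.8 208.7] [55.4  2.4] 2.2
wrist wash_bottle 0.44 [213.7, 345.5, 114.6, 55.6] c [ 0.562 -0.209  0.018] zmax 0.303 [ 553.5 -121.6] [142.5 277.5] 0.4
wrist white_print 0.65 [435.4, 254.1, 50.8, 49.1] c [ 0.768 -0.069  0.048] zmax 0.067 [741.2 -38.9] [ 40.3 163.7] 42.8
wrist cutters 0.8 [429.0, 108.6, 106.6, 53.1] c [0.79  0.086 0.01 ] zmax 0.013 [789.2  87.4] [ 54.8 114. ] 77.6
wrist cutters 0.55 [436.2, 257.3, 50.1, 45.7] c [ 0.768 -0.069  0.048] zmax 0.067 [729.8 -46.5] [ 39.1 140.6] 58.1
```

View pics/crop0.png

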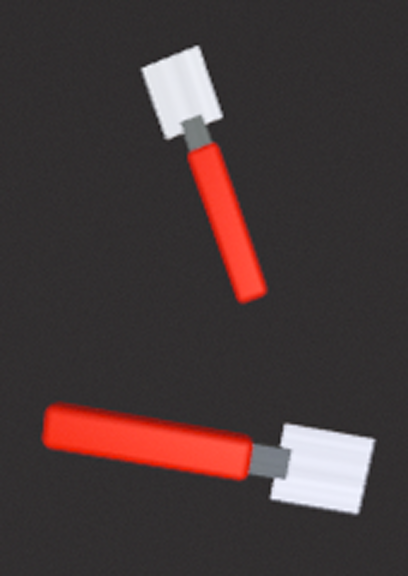

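The crop shows both red scrapers. The lower one, wrist (316,212), measures about 148 mm against 105 mm for the other, so it is the one meant. Next come finer poses.

```bash
cat > m2.py <<'E'
from h import *
d=np.load('w0.npz')
def sel(n,c,r,z0,z1):
    W=d[n+'W'];P=W.reshape(-1,3);C=d[n+'C'].reshape(-1,3)
    m=(np.hypot(P[:,0]-c[0],P[:,1]-c[1])<r)&(P[:,2]>z0)&(P[:,2]<z1)
    return P[m],C[m].astype(int)
def rep(t,P):
    if len(P)<10: print(t,len(P));return
    q=P[:,:2]*1000;r=cv2.minAreaRect(q.astype(np.float32))
    b=cv2.boxPoints(r);e=[b[1]-b[0],b[2]-b[1]];e=max(e,key=np.linalg.norm)
    print(t,len(P),'mean',q.mean(0).round(1),'rect',np.round(r[0],1),np.round(r[1],1),'longdir',round(np.degrees(np.arctan2(e[1],e[0]))%180,1),'z',np.percentile(P[:,2],[5,50,95]).round(4))
for n in['side','scene','wrist']:
    rep(n+' hubtop',sel(n,(.454,-.08),.03,.042,.055)[0])
    rep(n+' geardisc',sel(n,(.454,-.08),.035,.010,.018)[0])
    rep(n+' lugtop',sel(n,(.460,.085),.04,.040,.05)[0])
    rep(n+' base',sel(n,(.460,.085),.04,.004,.05)[0])
    P,C=sel(n,(.615,-.001),.085,.003,.03); red=(C[:,2]>C[:,1]+60)
    rep(n+' scr all',P);rep(n+' scr handle',P[red])
    rep(n+' handle bar',sel(n,(.477,.286),.08,.085,.105)[0])
    rep(n+' rim',sel(n,(.477,.286),.16,.025,.035)[0])
    P,C=sel(n,(.55,-.27),.2,.002,.032);o=(C[:,2]>C[:,0]+60)
    rep(n+' tray',P[o])
E
python3 m2.py
```

```text
side hubtop 145 mean [450.7 -81.7] rect [451.1 -81.2] [23.5 21.8] longdir 56.7 z [0.0429 0.0451 0.047 ]
side geardisc 255 mean [450.8 -87.3] rect [450.9 -84.9] [39.2 44.4] longdir 178.3 z [0.0108 0.0133 0.0158]
side lugtop 102 mean [458.4  84.1] rect [458.8  84.9] [30.8 15.9] longdir 41.7 z [0.041  0.0432 0.0457]
side base 508 mean [458.8  79.1] rect [458.8  83.9] [51.6 36.8] longdir 41.1 z [0.0054 0.0135 0.0439]
side scr all 1147 mean [618.5   0.8] rect [614.8   4.3] [131.9 129.3] longdir 29.3 z [0.0038 0.0104 0.0183]
side scr handle 718 mean [591.6   7.6] rect [594.2  39.7] [96.1 95.6] longdir 80.3 z [0.0051 0.0156 0.0186]
side handle bar 229 mean [477.2 279.5] rect [477.1 284.7] [ 14.  102.2] longdir 92.2 z [0.0877 0.0931 0.095 ]
side rim 608 mean [478.3 274.9] rect [477.  285.8] [221.6 156.3] longdir 2.7 z [0.0254 0.028  0.0308]
side tray 10274 mean [ 528.8 -275. ] rect [ 526.3 -272.3] [211.7 141. ] longdir 14.3 z [0.0022 0.0037 0.0238]
scene hubtop 79 mean [453.8 -79.7] rect [454.  -79.7] [22.7 22.2] longdir 26.5 z [0.0425 0.0452 0.0485]
scene geardisc 136 mean [456.8 -75.7] rec
[... 896 characters left out ...]
0.0431 0.0455 0.0468]
wrist geardisc 571 mean [455.4 -75.9] rect [453.  -77.8] [39.1 45.2] longdir 140.4 z [0.0115 0.0136 0.0155]
wrist lugtop 506 mean [459.6  85. ] rect [459.   85.2] [30.  14.5] longdir 42.3 z [0.0416 0.0435 0.0447]
wrist base 1814 mean [464.5  84.9] rect [458.7  85.6] [50.3 36.7] longdir 42.6 z [0.0063 0.0132 0.0442]
wrist scr all 3230 mean [622.8   4.2] rect [623.7  33. ] [ 99.3 150.3] longdir 165.7 z [0.0046 0.0126 0.0182]
wrist scr handle 1888 mean [593.1  13.2] rect [593.8  40.4] [94.7 94.7] longdir 171.1 z [0.0101 0.0169 0.0185]
wrist handle bar 0
wrist rim 0
wrist tray 2622 mean [ 559.7 -215.6] rect [ 554.1 -229.5] [136.5  57.8] longdir 14.2 z [0.0026 0.0049 0.0243]
```

Confirmed targets, in mm:

| Item | Position | Orientation |
|---|---|---|
| Bracket | (459, 85) | lug at 42.3° |
| Gear | (451.5, −80) | any |
| Scraper middle | (615, −1) | axis −9.5° |
| Tray | about (526, −272) | yaw 14.3° |
| Basket | (477.5, 286) | yaw 2.5° |

I start with the bracket.

```bash
cat > go.py <<'E'
import sys
from h import *
# go.py x y z psi(deg): remaining shift in tool axes (mm) and turn about tool x (rad)
a=list(map(float,sys.argv[1:5]));o=manip.get_obs();Rt=q2R(o['ee_rot']);p=np.array(o['position'])*1000
psi=np.degrees(np.arctan2(Rt[1,1],Rt[0,1]))
c,s=np.cos(np.radians(a[3])),np.sin(np.radians(a[3]))
Rg=np.array([[0,c,s],[0,s,-c],[-1,0,0]])
rv=R.from_matrix(Rt.T@Rg).as_rotvec()
d=np.array(a[:3])-p
print('t',round(o['clock'],2),'pos',p.round(1),'psi',psi.round(2),'shift now-axes',(Rt.T@d).round(1),'shift goal-axes',(Rg.T@d).round(1),'turn',rv.round(4),'F',np.round(o['ft_force'],1),'w',round(o['grip_width']*85.4,1),'j',np.round(o['joint_pos'],2))
E
python3 -m handwheel '12 -27.6 -14.2 0 0 0 85;12 -27.6 -14.2 0 0 0 85;12 -27.6 -14.2 0 0 0 85;12 -27.6 -14.2 0 0 0 85;12 -27.6 -14.2 0 0 0 85;12 -27.6 -14.2 0 0 0 85' 30
python3 -m handwheel '0 0 0 0.139 0 0 60;0 0 0 0.139 0 0 60;0 0 0 0.139 0 0 60;0 0 0 0.139 0 0 60;0 0 0 0.139 0 0 60;0 0 0 0.138 0 0 60;0 0 0 0 0 0 60'
python3 go.py 459 85.2 11 -47.7
```

```text
clock: 3.6
position: [0.4583, 0.0857, 0.159]
ee_rot: [0.5, 0.5, -0.5, 0.5]
ft_force: [-0.5, -0.1, -0.3]
grip_width: 0.992
clock: 4.3
position: [0.4595, 0.0852, 0.1594]
ee_rot: [0.66, 0.254, -0.66, 0.254]
ft_force: [-0.7, 0.7, -0.9]
grip_width: 0.705
t 4.3 pos [459.5  85.2 159.4] psi -47.86 shift now-axes [148.4  -0.3   0.4] shift goal-axes [148.4  -0.3   0.4] turn [-0.0027 -0.0003 -0.0002] F [-0.7  0.7 -0.9] w 60.2 j [-0.14  0.05 -0.14  1.95  0.01  1.14 -1.12]
```

```bash
python3 - <<'E'
from h import *
c=shot('wrist');W=cloud(c).reshape(-1,3)
m=(np.hypot(W[:,0]-.459,W[:,1]-.085)<.03)&(W[:,2]>.040)&(W[:,2]<.049)
q=W[m,:2]*1000;r=cv2.minAreaRect(q.astype(np.float32));b=cv2.boxPoints(r);e=max([b[1]-b[0],b[2]-b[1]],key=np.linalg.norm)
print(len(q),r,np.degrees(np.arctan2(e[1],e[0]))%180)
E
python3 -m handwheel '30 0 0 0 0 0 45;30 0 0 0 0 0 45;30 0 0 0 0 0 45;30 0 0 0 0 0 45;20 0 0 0 0 0 45;8 0 0 0 0 0 45;0 0 0 0 0 0 45'
python3 go.py 459 85.2 11 -47.7
```

```text
647 ((458.76141357421875, 85.65008544921875), (29.668039321899414, 13.759322166442871), 42.35404968261719) 42.354053
clock: 5.05
position: [0.4589, 0.0852, 0.0107]
ee_rot: [-0.659, -0.256, 0.66, -0.256]
ft_force: [-0.2, 0.6, 0.1]
grip_width: 0.528
t 5.05 pos [458.9  85.2  10.7] psi -47.59 shift now-axes [-0.3  0.  -0.1] shift goal-axes [-0.3  0.  -0.1] turn [0.002  0.0013 0.0008] F [-0.2  0.6  0.1] w 45.1 j [-0.15  0.26 -0.14  2.08  0.05  0.81 -1.15]
```

```bash
python3 -m handwheel '0 0 0 0 0 0 5;0 0 0 0 0 0 5;0 0 0 0 0 0 5;0 0 0 0 0 0 5;0 0 0 0 0 0 5;0 0 0 0 0 0 5' 40
python3 -m handwheel '-15 0 0 0 0 0 5;-20 0 0 0 0 0 5;-25 0 0 0 0 0 5;-25 0 0 0 0 0 5;-25 0 0 0 0 0 5;0 0 0 0.14 0 0 5;0 0 0 0.14 0 0 5;0 0 0 0.14 0 0 5'
python3 -m handwheel '0 0 0 0.14 0 0 5;0 0 0 0.135 0 0 5;0 0 0 0 0 0 5'
python3 go.py 419.5 283.5 16.5 -87.5
```

```text
clock: 5.65
position: [0.4605, 0.0854, 0.0126]
ee_rot: [0.66, 0.255, -0.659, 0.255]
ft_force: [-1.3, -1.3, 6.9]
grip_width: 0.159
clock: 6.45
position: [0.4596, 0.0852, 0.122]
ee_rot: [0.699, 0.11, -0.698, 0.11]
ft_force: [-0.2, -0.1, -0.8]
grip_width: 0.158
clock: 6.75
position: [0.4595, 0.0852, 0.1217]
ee_rot: [0.707, 0.014, -0.707, 0.014]
ft_force: [-0.2, 0.6, 0.5]
grip_width: 0.16
t 6.75 pos [459.5  85.2 121.7] psi -87.66 shift now-axes [ 105.2 -199.7   31.9] shift goal-axes [ 105.2 -199.8   31.3] turn [-0.0028 -0.0007  0.0001] F [-0.2  0.6  0.5] w 13.7 j [-0.17  0.09 -0.11  1.99  0.01  1.06 -1.82]
```

```bash
python3 -m handwheel '0 -25 4 0 0 0 5;0 -25 4 0 0 0 5;0 -25 4 0 0 0 5;0 -25 4 0 0 0 5;0 -25 4 0 0 0 5;0 -25 4 0 0 0 5;0 -25 4 0 0 0 5;0 -25 4 0 0 0 5'
python3 -m handwheel '0 0 0 0 0 0 5;0 0 0 0 0 0 5'
python3 go.py 419.5 283.5 17.5 -87.5
python3 - <<'E'
from h import *
c=shot('side');cv2.imwrite('pics/side1.png',c['color'][90:300,150:480].repeat(2,0).repeat(2,1))
c=shot('wrist');cv2.imwrite('pics/wrist1.png',c['color'])
E
```

```text
clock: 7.55
position: [0.4187, 0.2847, 0.1216]
ee_rot: [0.707, 0.017, -0.707, 0.017]
ft_force: [-0.6, 0.6, -0.4]
grip_width: 0.156
clock: 7.75
position: [0.4188, 0.2837, 0.1214]
ee_rot: [0.707, 0.017, -0.707, 0.017]
ft_force: [-0.6, -0.4, -0.7]
grip_width: 0.158
t 7.75 pos [418.8 283.7 121.4] psi -87.31 shift now-axes [103.9   0.2  -0.7] shift goal-axes [103.9   0.2  -0.7] turn [ 0.0034 -0.0001 -0.0002] F [-0.6 -0.4 -0.7] w 13.5 j [-0.43  0.18 -0.28  1.89  0.06  1.07 -2.26]
```

View pics/wrist1.png

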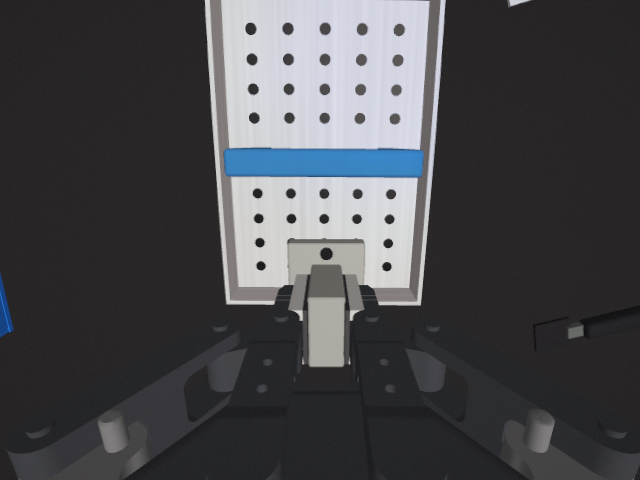

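View pics/side1.png

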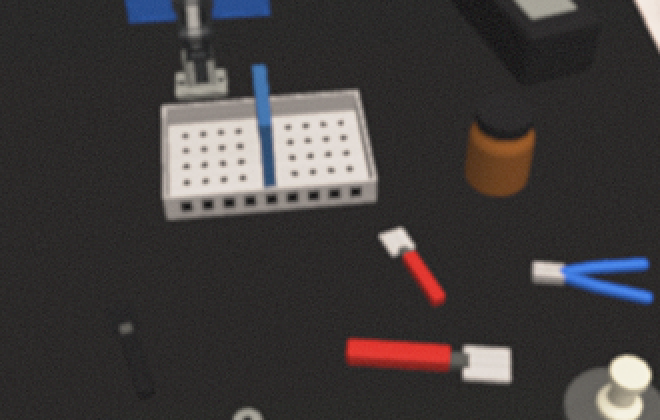

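The wrist view shows the bracket gripped at (326,300), above the near bay. The blue bar is at (324,162). I lower it.

```bash
python3 -m handwheel '20 0 0 0 0 0 5;25 0 0 0 0 0 5;25 0 0 0 0 0 5;20 0 0 0 0 0 5;9 0 0 0 0 0 5;3 0 0 0 0 0 5;0 0 0 0 0 0 5'
python3 go.py 419.5 283.5 17.5 -87.5
```

```text
clock: 8.55
position: [0.4193, 0.2835, 0.0197]
ee_rot: [0.707, 0.015, -0.707, 0.015]
ft_force: [0.9, -0.5, -0.5]
grip_width: 0.154
t 8.55 pos [419.3 283.5  19.7] psi -87.56 shift now-axes [ 2.2 -0.  -0.2] shift goal-axes [ 2.2 -0.  -0.2] turn [-0.001  -0.0004  0.0001] F [ 0.9 -0.5 -0.5] w 13.1 j [-0.44  0.32 -0.27  1.97  0.11  0.86 -2.3 ]
```

```bash
python3 -m handwheel '2 0 0 0 0 0 5;0.5 0 0 0 0 0 30;0 0 0 0 0 0 40;0 0 0 0 0 0 40;-10 0 0 0 0 0 40;-25 0 0 0 0 0 40;-30 0 0 0 0 0 40;-35 0 0 0 0 0 40'
python3 -m handwheel '-20 0 0 0 0 0 50;0 0 0 0 0 0 50'
python3 go.py 451.5 -80 130 -87.5
python3 - <<'E'
from h import *
c=shot('side');cv2.imwrite('pics/side2.png',c['color'][90:350,150:480].repeat(2,0).repeat(2,1))
E
```

```text
clock: 9.35
position: [0.4184, 0.2834, 0.1182]
ee_rot: [-0.707, -0.015, 0.707, -0.015]
ft_force: [0.2, 0.4, 0.2]
grip_width: 0.468
clock: 9.55
position: [0.4204, 0.2849, 0.1408]
ee_rot: [0.709, 0.016, -0.705, 0.014]
ft_force: [0.8, 0.0, -0.2]
grip_width: 0.587
t 9.55 pos [420.4 284.9 140.8] psi -87.54 shift now-axes [  9.8 365.9 -15.3] shift goal-axes [ 10.8 365.9 -15.1] turn [-0.0008 -0.0053  0.0031] F [ 0.8  0.  -0.2] w 50.1 j [-0.42  0.16 -0.28  1.87  0.05  1.11 -2.26]
```

View pics/side2.png

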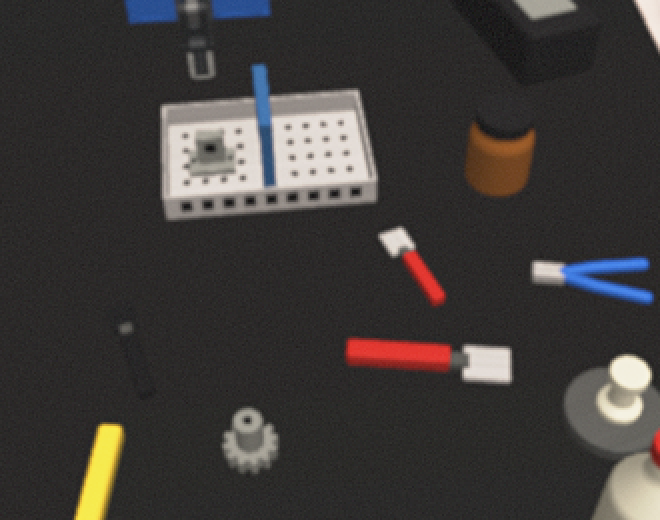

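The bracket stands upright in the left bay at (210,155) and the basket has not moved. The gear is next.

```bash
python3 -m handwheel '0 45 -2 0 0 0 55;0 46 -2 0 0 0 55;0 46 -2 0 0 0 55;0 46 -2 0 0 0 55;0 46 -2 0 0 0 55;0 46 -2 0 0 0 55;0 46 -2 0 0 0 55;0 45 -1 0 0 0 55'
python3 -m handwheel '0 0 0 0 0 0 55;0 0 0 0 0 0 55'
python3 - <<'E'
from h import *
c=shot('wrist');W=cloud(c).reshape(-1,3)
m=(np.hypot(W[:,0]-.4515,W[:,1]+.08)<.03)&(W[:,2]>.042)&(W[:,2]<.05)
q=W[m,:2]*1000;print(len(q),cv2.minEnclosingCircle(q.astype(np.float32)),q.mean(0))
E
python3 go.py 451.5 -80 16 -87.5
```

```text
clock: 10.4
position: [0.4488, -0.0832, 0.1363]
ee_rot: [-0.707, -0.015, 0.707, -0.015]
ft_force: [1.2, 0.1, 0.8]
grip_width: 0.644
clock: 10.6
position: [0.4489, -0.0821, 0.1361]
ee_rot: [-0.706, -0.014, 0.707, -0.014]
ft_force: [-0.1, 1.3, -0.7]
grip_width: 0.641
814 ((450.94580078125, -80.59991455078125), 11.941360473632812) [451.4292978 -80.5012073]
t 10.65 pos [449.  -80.9 136.2] psi -87.55 shift now-axes [120.2  -0.7  -2.6] shift goal-axes [120.2  -0.8  -2.5] turn [-0.0009  0.0013  0.0005] F [ 0.2  0.1 -0.8] w 54.9 j [ 0.01  0.04  0.07  2.01 -0.    1.09 -1.45]
```

```bash
python3 -m handwheel '25 -0.4 -2.3 0 0 0 50;30 0 0 0 0 0 50;30 0 0 0 0 0 50;25 0 0 0 0 0 50;9 0 0 0 0 0 50;0 0 0 0 0 0 50'
python3 -m handwheel '0 0 0 0 0 0 15;0 0 0 0 0 0 15;0 0 0 0 0 0 15;0 0 0 0 0 0 15;0 0 0 0 0 0 15;0 0 0 0 0 0 15' 40
python3 go.py 451.5 -80 16 -87.5
```

```text
clock: 11.25
position: [0.451, -0.0798, 0.0169]
ee_rot: [-0.706, -0.016, 0.708, -0.016]
ft_force: [0.4, 1.1, -0.8]
grip_width: 0.583
clock: 11.85
position: [0.4529, -0.0807, 0.0192]
ee_rot: [0.708, 0.015, -0.706, 0.015]
ft_force: [-1.8, 1.5, 7.9]
grip_width: 0.267
t 11.85 pos [452.9 -80.7  19.2] psi -87.54 shift now-axes [ 3.2 -0.8  1.4] shift goal-axes [ 3.2 -0.8  1.4] turn [-0.0008 -0.0025  0.0001] F [-1.8  1.5  7.9] w 22.8 j [ 0.02  0.22  0.07  2.1  -0.02  0.82 -1.43]
```

```bash
python3 -m handwheel '-15 0 0 0 0 0 15;-20 0 0 0 0 0 15;-25 0 0 0 0 0 15;-25 0 0 0 0 0 15;-25 0 0 0 0 0 15;-10 0 0 0 0 0 15;0 0 0 0 0 0 15'
python3 go.py 535.5 288.5 140 -87.5
```

```text
clock: 12.55
position: [0.4528, -0.0809, 0.1392]
ee_rot: [0.708, 0.015, -0.706, 0.015]
ft_force: [0.4, -0.6, -0.6]
grip_width: 0.271
t 12.55 pos [452.8 -80.9 139.2] psi -87.55 shift now-axes [  -0.6 -365.5  -98.5] shift goal-axes [  -0.8 -365.5  -98.8] turn [-0.0009 -0.0032 -0.0002] F [ 0.4 -0.6 -0.6] w 23.1 j [ 0.01  0.04  0.07  2.   -0.    1.09 -1.45]
```

```bash
python3 -m handwheel '0 -30 -8 0 0 0 15;0 -45 -12 0 0 0 15;0 -46 -13 0 0 0 15;0 -46 -13 0 0 0 15;0 -46 -13 0 0 0 15;0 -46 -13 0 0 0 15;0 -46 -13 0 0 0 15;0 -46 -13 0 0 0 15'
python3 -m handwheel '0 -14 0 0 0 0 15;0 0 0 0 0 0 15;0 0 0 0 0 0 15'
python3 go.py 535.5 288.5 22 -87.5
python3 - <<'E'
from h import *
c=shot('wrist');cv2.imwrite('pics/wrist3.png',c['color'])
W=cloud(c)
m=(W[...,2]>.086)&(W[...,2]<.1)&(c['color'][...,0]>c['color'][...,2].astype(int)+50)&(abs(W[...,0]-.477)<.06)
q=W[m][:,:2]*1000;r=cv2.minAreaRect(q.astype(np.float32));print(len(q),r)
E
```

```text
clock: 13.35
position: [0.5343, 0.2756, 0.136]
ee_rot: [-0.706, -0.015, 0.708, -0.015]
ft_force: [1.1, -0.4, 1.1]
grip_width: 0.264
clock: 13.65
position: [0.5338, 0.2867, 0.1364]
ee_rot: [-0.706, -0.014, 0.708, -0.016]
ft_force: [0.1, -1.8, -0.5]
grip_width: 0.267
t 13.65 pos [533.8 286.7 136.4] psi -87.57 shift now-axes [114.4  -1.9  -2. ] shift goal-axes [114.4  -1.7  -1.8] turn [-0.0012  0.0016 -0.0015] F [ 0.1 -1.8 -0.5] w 22.8 j [-0.42  0.37 -0.18  1.62  0.07  1.16 -2.15]
373 ((476.9919738769531, 284.3097839355469), (12.863504409790039, 37.74028015136719), 0.6747134923934937)
```

View pics/wrist3.png

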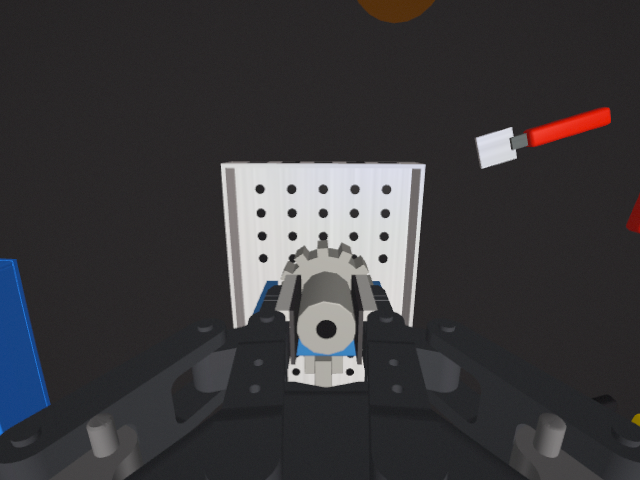

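The gear is upright in the fingers at (326,310), in front of the empty far bay. I lower it.

```bash
python3 -m handwheel '15 -1.8 -2 0 0 0 15;25 0 0 0 0 0 15;25 0 0 0 0 0 15;22 0 0 0 0 0 15;13 0 0 0 0 0 15;8 0 0 0 0 0 15;2 0 0 0 0 0 15;0 0 0 0 0 0 15'
python3 go.py 535.5 288.5 24 -87.5
```

```text
clock: 14.5
position: [0.5364, 0.2899, 0.0282]
ee_rot: [0.707, 0.015, -0.707, 0.015]
ft_force: [-0.0, 0.4, -1.2]
grip_width: 0.27
t 14.5 pos [536.4 289.9  28.2] psi -87.56 shift now-axes [4.2 1.4 1. ] shift goal-axes [4.2 1.4 1. ] turn [-0.0011 -0.0007  0.0003] F [-0.   0.4 -1.2] w 23.0 j [-0.43  0.49 -0.18  1.7   0.1   0.96 -2.17]
```

```bash
python3 -m handwheel '2 0 0 0 0 0 15;2 0 0 0 0 0 15;0 0 0 0 0 0 45;0 0 0 0 0 0 50;0 0 0 0 0 0 50;-10 0 0 0 0 0 50;-25 0 0 0 0 0 50;-35 0 0 0 0 0 50'
python3 -m handwheel '-35 0 0 0 0 0 50;-20 0 0 0 0 0 50;0 0 0 0 0 0 50'
python3 go.py 605 1.5 120 -99.5
python3 - <<'E'
from h import *
c=shot('side');cv2.imwrite('pics/side4.png',c['color'][90:350,150:480].repeat(2,0).repeat(2,1))
E
```

```text
clock: 15.3
position: [0.5351, 0.2894, 0.0938]
ee_rot: [-0.706, -0.015, 0.708, -0.016]
ft_force: [0.5, 1.0, 0.3]
grip_width: 0.587
clock: 15.6
position: [0.5377, 0.291, 0.1534]
ee_rot: [0.709, 0.016, -0.705, 0.014]
ft_force: [0.5, -0.4, 0.2]
grip_width: 0.585
t 15.6 pos [537.7 291.  153.4] psi -87.55 shift now-axes [ 32.8 292.2 -54.7] shift goal-axes [  33.4  274.4 -114.2] turn [ 0.2085 -0.0055  0.0037] F [ 0.5 -0.4  0.2] w 50.0 j [-0.42  0.36 -0.19  1.6   0.07  1.19 -2.15]
```

View pics/side4.png

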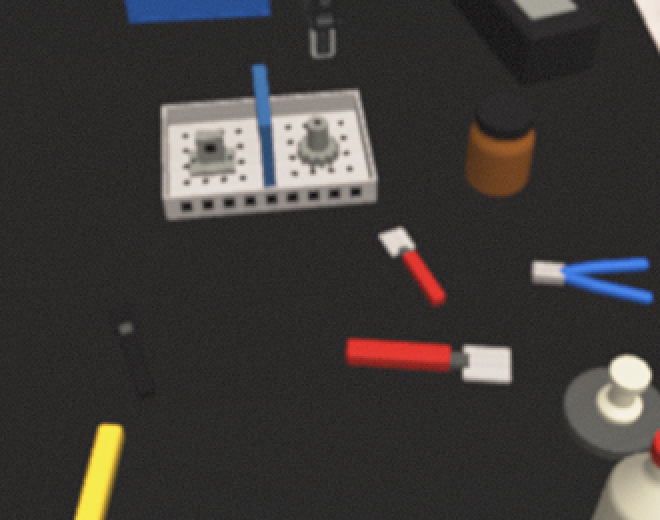

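Both parts stand upright, one per bay, at (210,155) and (318,142). Now I move to the scraper.

```bash
python3 -m handwheel '4 36.5 -7 0 0 0 50;4 36.5 -7 0 0 0 50;4 36.5 -7 0 0 0 50;4 36.5 -7 0 0 0 50;4 36.5 -7 0 0 0 50;4 36.5 -7 0 0 0 50;4 36.5 -7 0 0 0 50;4 36.5 -6 0 0 0 50'
python3 -m handwheel '0 0 0 0.104 0 0 45;0 0 0 0.104 0 0 45;0 0 0 0 0 0 45;0 0 0 0 0 0 45'
python3 - <<'E'
from h import *
c=shot('wrist');W=cloud(c);C=c['color'].astype(int);cv2.imwrite('pics/wrist5.png',c['color'])
m=(C[...,2]>C[...,1]+60)&(W[...,2]>.012)&(W[...,2]<.025)&(np.hypot(W[...,0]-.595,W[...,1]-.003)<.06)
q=W[m][:,:2]*1000;r=cv2.minAreaRect(q.astype(np.float32));b=cv2.boxPoints(r);e=max([b[1]-b[0],b[2]-b[1]],key=np.linalg.norm)
print(len(q),r,np.degrees(np.arctan2(e[1],e[0])))
E
python3 go.py 605 1.5 2 -99.5
```

```text
clock: 16.45
position: [0.603, -0.0011, 0.1158]
ee_rot: [-0.706, -0.015, 0.707, -0.015]
ft_force: [1.3, 1.5, 0.4]
grip_width: 0.583
clock: 16.85
position: [0.6031, 0.0008, 0.1163]
ee_rot: [-0.704, 0.057, 0.705, 0.057]
ft_force: [1.0, -0.1, 0.1]
grip_width: 0.53
3046 ((588.160400390625, 4.123106002807617), (19.882230758666992, 94.54885864257812), 80.10692596435547) -9.893072
t 16.9 pos [603.1   0.8 116.4] psi -99.27 shift now-axes [114.4  -1.   -1.8] shift goal-axes [114.4  -1.   -1.7] turn [ 0.004   0.0008 -0.0001] F [-0.4 -1.1 -0.7] w 45.3 j [-0.07  0.37 -0.01  1.66  0.    1.11 -1.81]
```

View pics/wrist5.png

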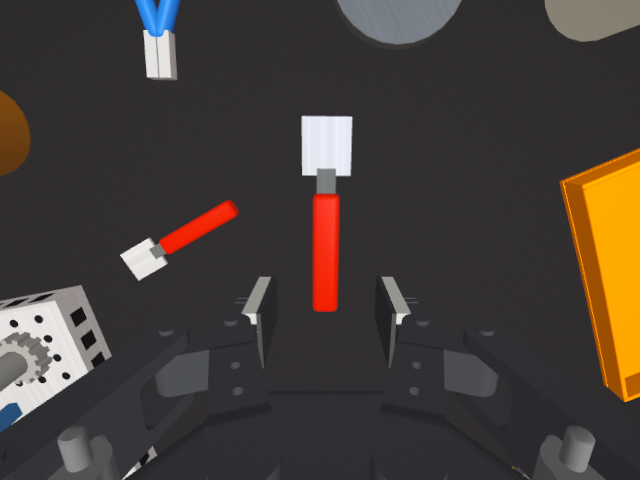

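```bash
python3 -m handwheel '25 -0.7 -2.2 0.01 0 0 45;30 0 0 0 0 0 45;30 0 0 0 0 0 45;20 0 0 0 0 0 45;7 0 0 0 0 0 45;0 0 0 0 0 0 45'
python3 go.py 605.4 1.1 4 -99.9
python3 -m handwheel '0 0 0 0 0 0 10;0 0 0 0 0 0 10;0 0 0 0 0 0 10;0 0 0 0 0 0 10;0 0 0 0 0 0 10;0 0 0 0 0 0 10' 40
python3 go.py 605.4 1.1 4 -99.9
```

```text
clock: 17.5
position: [0.6052, 0.001, 0.0041]
ee_rot: [-0.704, 0.061, 0.705, 0.061]
ft_force: [0.9, -0.1, -0.2]
grip_width: 0.526
t 17.5 pos [605.2   1.    4.1] psi -99.96 shift now-axes [ 0.1 -0.2 -0.2] shift goal-axes [ 0.1 -0.2 -0.2] turn [-0.001   0.0016 -0.0003] F [ 0.9 -0.1 -0.2] w 44.9 j [-0.07  0.51 -0.01  1.73  0.01  0.91 -1.83]
clock: 18.1
position: [0.6069, 0.001, 0.0064]
ee_rot: [0.705, -0.062, -0.703, -0.062]
ft_force: [-0.8, 0.2, 7.4]
grip_width: 0.226
t 18.1 pos [606.9   1.    6.4] psi -100.03 shift now-axes [2.4 0.1 1.5] shift goal-axes [2.4 0.1 1.5] turn [-0.0022 -0.0026  0.0007] F [-0.8  0.2  7.4] w 19.3 j [-0.07  0.51 -0.01  1.73  0.01  0.91 -1.83]
```

```bash
python3 -m handwheel '-10 0 0 0 0 0 10;-20 0 0 0 0 0 10;-25 0 0 0 0 0 10;-25 0 0 0 0 0 10;0 0 0 -0.14 0 0 10;0 0 0 -0.14 0 0 10;0 0 0 -0.14 0 0 10;0 0 0 0 0 0 10'
python3 go.py 517 -273.5 90 -75.7
```

```text
clock: 18.9
position: [0.6058, 0.0007, 0.0856]
ee_rot: [0.702, 0.087, -0.702, 0.087]
ft_force: [0.0, -0.2, -1.2]
grip_width: 0.222
t 18.9 pos [605.8   0.7  85.6] psi -75.85 shift now-axes [ -4.5 244.2 153.1] shift goal-axes [ -4.4 243.8 153.8] turn [-0.0026 -0.0006 -0.0001] F [ 0.  -0.2 -1.2] w 19.0 j [-0.01  0.41 -0.08  1.68  0.04  1.06 -1.43]
```

```bash
python3 -m handwheel '-2 30.5 19.2 0 0 0 10;-2 30.5 19.2 0 0 0 10;0 30.5 19.2 0 0 0 10;0 30.5 19.2 0 0 0 10;0 30.5 19.2 0 0 0 10;0 30.5 19.2 0 0 0 10;0 30.5 19.2 0 0 0 10;0 30.5 19.2 0 0 0 10'
python3 -m handwheel '0 0 0 0 0 0 10;0 0 0 0 0 0 10'
python3 - <<'E'
from h import *
for n in['side','wrist']:
    c=shot(n);W=cloud(c);C=c['color'].astype(int);cv2.imwrite(f'pics/{n}6.png',c['color'])
    m=(C[...,2]>C[...,0]+60)&(C[...,1]>C[...,0]+40)&(W[...,2]>.018)&(W[...,2]<.03)&(np.hypot(W[...,0]-.527,W[...,1]+.27)<.16)
    P=W[m]*1000
    # frame at yaw 14.3
    a=np.radians(14.3);U=np.array([[np.cos(a),np.sin(a)],[-np.sin(a),np.cos(a)]])
    q=(P[:,:2]-[526.5,-271])@U.T;print(n,len(q),np.percentile(q,[.5,2,98,99.5],axis=0).round(1).tolist(),cv2.minAreaRect(P[:,:2].astype(np.float32)))
E
python3 go.py 517 -273.5 11 -75.7
```

```text
clock: 19.7
position: [0.5153, -0.2745, 0.0894]
ee_rot: [0.702, 0.085, -0.702, 0.085]
ft_force: [1.1, 0.2, 0.3]
grip_width: 0.218
clock: 19.9
position: [0.5155, -0.2739, 0.0892]
ee_rot: [0.702, 0.084, -0.702, 0.084]
ft_force: [-0.1, 1.5, -0.4]
grip_width: 0.219
side 1356 [[-104.3, -70.5], [-103.9, -70.1], [104.3, 59.5], [105.0, 60.2]] ((528.4013671875, -275.63995361328125), (210.43316650390625, 131.63818359375), 13.859421730041504)
wrist 6767 [[-102.3, -69.5], [-100.5, -69.0], [104.9, 59.7], [105.2, 60.1]] ((528.5040893554688, -275.3501892089844), (209.81541442871094, 130.40206909179688), 14.221526145935059)
t 20.0 pos [ 516.4 -271.9   89. ] psi -76.01 shift now-axes [78.   1.7 -0.1] shift goal-axes [78.   1.7 -0.1] turn [-0.0055 -0.0006  0.0005] F [ 0.3  0.4 -1.1] w 18.5 j [ 0.37  0.36  0.04  1.74 -0.02  1.04 -0.91]
```

View pics/wrist6.png

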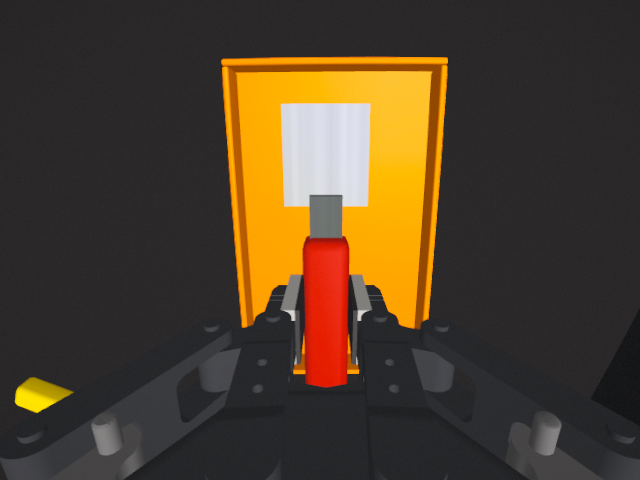

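View pics/side6.png

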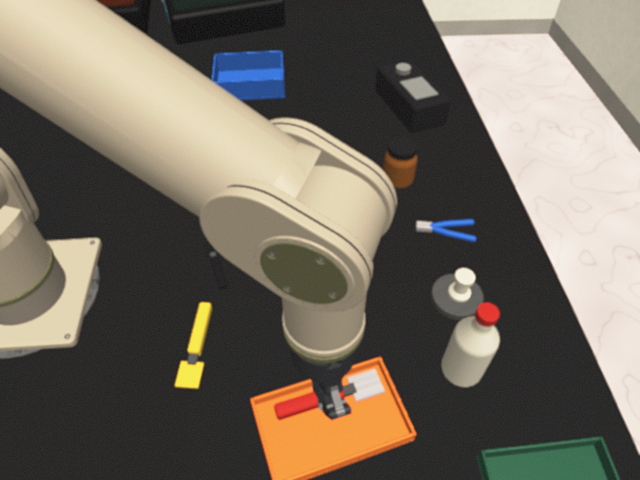

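The tray centre refines to (528.4, −275.5). The scraper is held level over it, so I shift 6 mm, lower and release.

```bash
python3 -m handwheel '15 6.4 -0.8 0 0 0 10;20 0 0 0 0 0 10;20 0 0 0 0 0 10;12 0 0 0 0 0 10;5 0 0 0 0 0 10;0 0 0 0 0 0 10'
python3 go.py 518.7 -278 12 -75.7
```

```text
clock: 20.6
position: [0.5181, -0.2788, 0.0161]
ee_rot: [-0.701, -0.087, 0.702, -0.086]
ft_force: [-0.9, 0.0, -0.5]
grip_width: 0.223
t 20.6 pos [ 518.1 -278.8   16.1] psi -75.96 shift now-axes [ 4.1 -0.6 -0.8] shift goal-axes [ 4.1 -0.6 -0.8] turn [-0.0045  0.0008  0.0007] F [-0.9  0.  -0.5] w 19.1 j [ 0.38  0.46  0.04  1.77 -0.02  0.91 -0.89]
```

```bash
python3 -m handwheel '3 0 0 0 0 0 10;1 0 0 0 0 0 10;0 0 0 0 0 0 10;0 0 0 0 0 0 45;0 0 0 0 0 0 45;0 0 0 0 0 0 45;-10 0 0 0 0 0 45;-25 0 0 0 0 0 45'
python3 -m handwheel '-35 0 0 0 0 0 60;-40 0 0 0 0 0 60;-40 0 0 0 0 0 60;-30 0 0 0 0 0 60;0 0 0 0 0 0 60'
python3 go.py 477.5 286 190 2.5
python3 - <<'E'
from h import *
c=shot('wrist');cv2.imwrite('pics/wrist7.png',c['color'])
c=shot('side');cv2.imwrite('pics/side7.png',c['color'])
E
```

```text
clock: 21.4
position: [0.5169, -0.2784, 0.0469]
ee_rot: [-0.701, -0.087, 0.703, -0.086]
ft_force: [0.1, -0.5, 0.6]
grip_width: 0.527
clock: 21.9
position: [0.5203, -0.2802, 0.1987]
ee_rot: [0.704, 0.085, -0.699, 0.088]
ft_force: [-0.3, -0.3, 0.1]
grip_width: 0.705
t 21.9 pos [ 520.3 -280.2  198.7] psi -75.99 shift now-axes [   6.5 -559.7  -95.6] shift goal-axes [   8.7  -18.  -567.5] turn [-1.3698 -0.0022 -0.009 ] F [-0.3 -0.3  0.1] w 60.2 j [ 0.37  0.27  0.05  1.61 -0.01  1.25 -0.9 ]
```

View pics/wrist7.png

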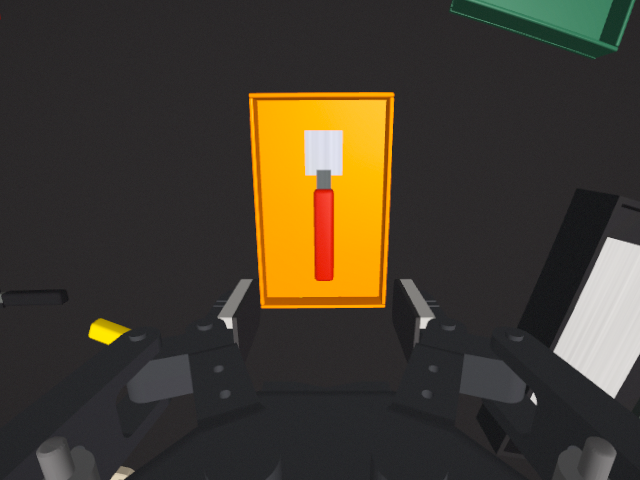

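View pics/side7.png

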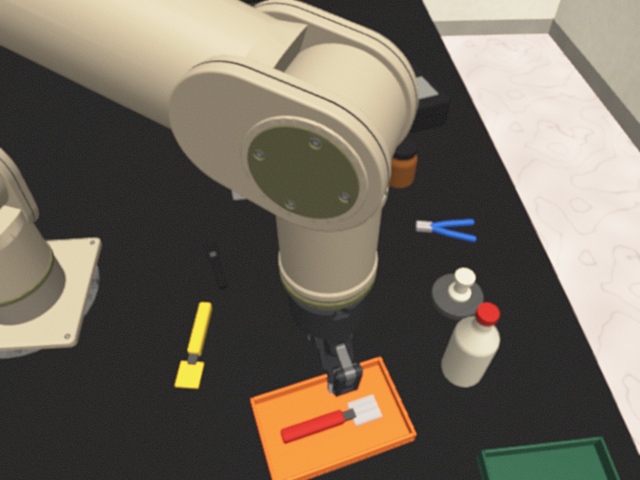

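The scraper lies flat and wholly inside the tray: wrist (323,205), with tray edges at x 250–393 and y 93–307. Next is the basket handle.

```bash
python3 -m handwheel '0 -35 -6 0 0 0 60;0 -35 -6 0 0 0 60;0 -35 -6 0 0 0 60;0 -35 -6 0 0 0 60;0 -35 -6 0 0 0 60;0 -35 -6 0 0 0 60;0 -35 -6 0 0 0 60;0 -35 -6 0 0 0 60'
python3 -m handwheel '0 -35 -6 0 0 0 60;0 -35 -6 0 0 0 60;0 -35 -6 0 0 0 60;0 -35 -6 0 0 0 60;0 -35 -6 0 0 0 60;0 -35 -6 0 0 0 60;0 -35 -6 0 0 0 60;0 -35 -6 0 0 0 60'
python3 -m handwheel '0 0 0 -0.14 0 0 60;0 0 0 -0.14 0 0 60;0 0 0 -0.14 0 0 60;0 0 0 -0.14 0 0 60;0 0 0 -0.14 0 0 60;0 0 0 -0.14 0 0 60;0 0 0 -0.14 0 0 60;0 0 0 -0.14 0 0 60'
python3 -m handwheel '0 0 0 -0.14 0 0 60;0 0 0 -0.11 0 0 60;0 0 0 0 0 0 60;0 0 0 0 0 0 60'
python3 go.py 477.5 286 190 2.5
python3 - <<'E'
from h import *
for n in['wrist','scene']:
    c=shot(n);W=cloud(c);C=c['color'].astype(int);cv2.imwrite(f'pics/{n}8.png',c['color'])
    m=(C[...,0]>C[...,2]+40)&(W[...,2]>.086)&(W[...,2]<.1)&(np.hypot(W[...,0]-.477,W[...,1]-.286)<.08)
    q=W[m][:,:2]*1000;print(n,len(q),cv2.minAreaRect(q.astype(np.float32)),np.median(W[m][:,2]))
E
```

```text
clock: 22.8
position: [0.4958, 0.0055, 0.1917]
ee_rot: [-0.701, -0.086, 0.703, -0.086]
ft_force: [0.2, 1.3, 0.6]
grip_width: 0.702
clock: 23.6
position: [0.4747, 0.2884, 0.1915]
ee_rot: [-0.701, -0.086, 0.703, -0.087]
ft_force: [0.9, -0.4, 0.7]
grip_width: 0.7
clock: 24.4
position: [0.4749, 0.287, 0.1914]
ee_rot: [-0.547, -0.448, 0.548, -0.447]
ft_force: [0.6, -0.2, -0.4]
grip_width: 0.7
clock: 24.8
position: [0.4752, 0.2871, 0.192]
ee_rot: [0.489, 0.51, -0.49, 0.51]
ft_force: [-0.1, -0.5, -0.2]
grip_width: 0.7
t 24.8 pos [475.2 287.1 192. ] psi 2.33 shift now-axes [2.  2.2 1.2] shift goal-axes [2.  2.2 1.2] turn [-0.003   0.0006  0.0014] F [-0.1 -0.5 -0.2] w 59.8 j [-0.16  0.25 -0.54  1.68  0.14  1.25 -0.69]
wrist 2320 ((477.3187255859375, 287.41497802734375), (13.604779243469238, 99.28453826904297), 1.9959003925323486) 0.09437392260315106
scene 395 ((479.36297607421875, 286.7483825683594), (16.323009490966797, 99.21405029296875), 3.649872064590454) 0.09406762810803815
```

View pics/wrist8.png

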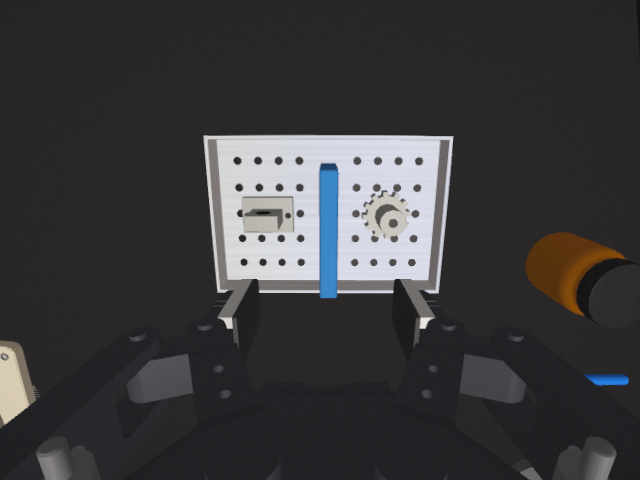

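```bash
python3 -m handwheel '20 2.1 0 -0.003 0 0 45;30 0 0 0 0 0 45;30 0 0 0 0 0 45;25 0 0 0 0 0 45;16 0 0 0 0 0 45;3 0 0 0 0 0 45;0 0 0 0 0 0 45'
python3 go.py 477.4 287.2 68 2.3
```

```text
clock: 25.6
position: [0.4779, 0.2877, 0.0691]
ee_rot: [0.488, 0.512, -0.488, 0.511]
ft_force: [-0.0, -0.3, 0.6]
grip_width: 0.523
t 25.6 pos [477.9 287.7  69.1] psi 2.67 shift now-axes [ 1.1 -0.5  0.5] shift goal-axes [ 1.1 -0.5  0.5] turn [ 0.0064 -0.0001 -0.    ] F [-0.  -0.3  0.6] w 44.6 j [-0.19  0.38 -0.52  1.8   0.22  1.02 -0.74]
```

```bash
python3 -m handwheel '1 -0.5 0 0.006 0 0 18;0 0 0 0 0 0 18;0 0 0 0 0 0 8;0 0 0 0 0 0 8;0 0 0 0 0 0 8;0 0 0 0 0 0 8' 30
python3 -m handwheel '0 0 0 0 0 0 8;0 0 0 0 0 0 8;0 0 0 0 0 0 8' 90
python3 go.py 477.4 287.2 68 2.3
```

```text
clock: 26.2
position: [0.4777, 0.2879, 0.0689]
ee_rot: [0.49, 0.51, -0.489, 0.51]
ft_force: [-1.2, -0.9, 6.9]
grip_width: 0.157
clock: 26.5
position: [0.4778, 0.2879, 0.0691]
ee_rot: [0.49, 0.51, -0.489, 0.51]
ft_force: [-2.4, -1.4, 7.0]
grip_width: 0.143
t 26.5 pos [477.8 287.9  69.1] psi 2.34 shift now-axes [ 1.1 -0.4  0.7] shift goal-axes [ 1.1 -0.4  0.7] turn [ 0.0007 -0.0007 -0.0017] F [-2.4 -1.4  7. ] w 12.3 j [-0.19  0.38 -0.52  1.8   0.22  1.02 -0.75]
```

```bash
python3 -m handwheel '-2 0 0 0 0 0 8;-3 0 0 0 0 0 8;-4 0 0 0 0 0 8;-6 0 0 0 0 0 8;-8 0 0 0 0 0 8;-8 0 0 0 0 0 8;-8 0 0 0 0 0 8;-8 0 0 0 0 0 8'
python3 -m handwheel '-8 0 0 0 0 0 8;-8 0 0 0 0 0 8;-8 0 0 0 0 0 8;-8 0 0 0 0 0 8;-8 0 0 0 0 0 8;-6 0 0 0 0 0 8;-4 0 0 0 0 0 8;-3 0 0 0 0 0 8'
python3 -m handwheel '0 0 0 0 0 0 8;0 0 0 0 0 0 8;0 0 0 0 0 0 8'
python3 go.py 477.8 287.9 169 2.3
cat > fin.py <<'E'
from h import *
import sys
k=sys.argv[1]
for n in['side','scene','wrist']:
    c=shot(n);W=cloud(c);C=c['color'].astype(int);cv2.imwrite(f'pics/{n}{k}.png',c['color'])
    near=(np.hypot(W[...,0]-.478,W[...,1]-.288)<.15)
    g=near&(abs(C.max(-1)-C.min(-1))<40)&(C.mean(-1)>120)&(W[...,2]>.09)&(W[...,2]<.145)
    P=W[g];
    if len(P)>50:
        # floor plane
        f=P[(P[:,2]<np.percentile(P[:,2],60)+0)]
        A=np.c_[P[:,:2]-[.478,.288],np.ones(len(P))]
        s=np.abs(P[:,2]-np.median(P[:,2]))<.006
        for _ in range(5):
            co=np.linalg.lstsq(A[s],P[s,2],rcond=None)[0];s=np.abs(A@co-P[:,2])<.003
        print(n,'plane slopes deg',np.degrees(co[:2]).round(2),'z at centre',co[2].round(4),s.sum(),len(P),'zpct',np.percentile(P[:,2],[1,25,50,75,99]).round(4))
E
python3 fin.py 9
```

```text
clock: 27.3
position: [0.4773, 0.2876, 0.1157]
ee_rot: [0.49, 0.51, -0.489, 0.51]
ft_force: [0.6, -0.5, -4.4]
grip_width: 0.144
clock: 28.1
position: [0.4773, 0.2875, 0.1681]
ee_rot: [0.49, 0.51, -0.49, 0.51]
ft_force: [0.9, 0.5, -4.7]
grip_width: 0.144
clock: 28.4
position: [0.4771, 0.2874, 0.1675]
ee_rot: [0.489, 0.51, -0.49, 0.51]
ft_force: [-0.4, -0.2, -4.8]
grip_width: 0.146
t 28.4 pos [477.1 287.4 167.5] psi 2.35 shift now-axes [-1.5  0.8 -0.5] shift goal-axes [-1.5  0.8 -0.5] turn [0.0009 0.0002 0.0004] F [-0.4 -0.2 -4.8] w 12.4 j [-0.16  0.28 -0.54  1.7   0.15  1.2  -0.7 ]
side plane slopes deg [-0.11  0.12] z at centre 0.1011 2556 4925 zpct [0.0983 0.101  0.1033 0.116  0.1408]
scene plane slopes deg [-0.1   0.31] z at centre 0.1019 4119 6095 zpct [0.0975 0.1009 0.1026 0.1054 0.1306]
wrist plane slopes deg [-0.11 -0.04] z at centre 0.102 41261 52370 zpct [0.1005 0.1016 0.1022 0.1031 0.1288]
```

View pics/side9.png

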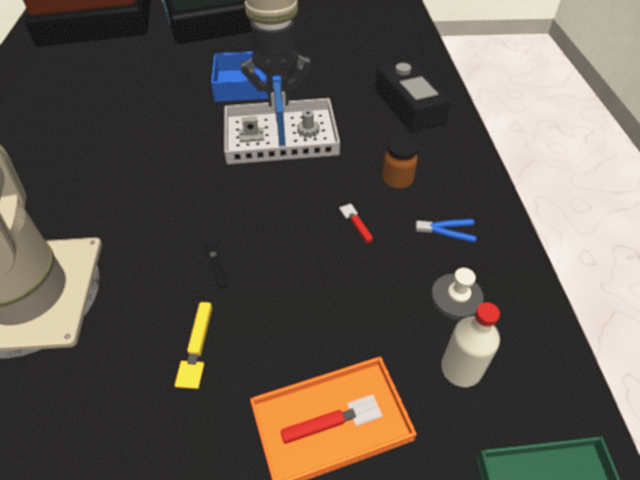

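View pics/wrist9.png

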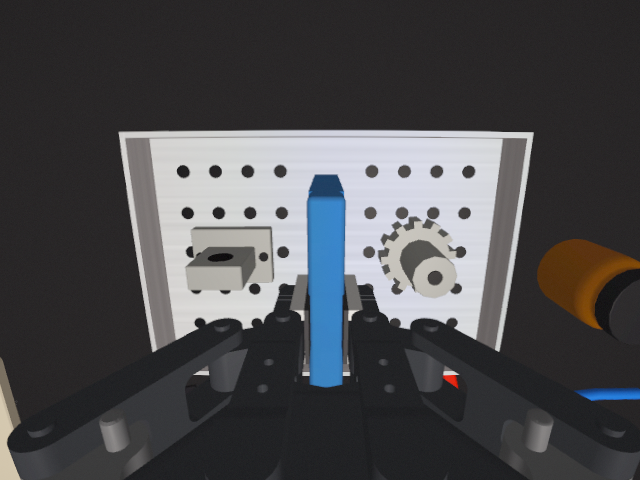

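View pics/scene9.png

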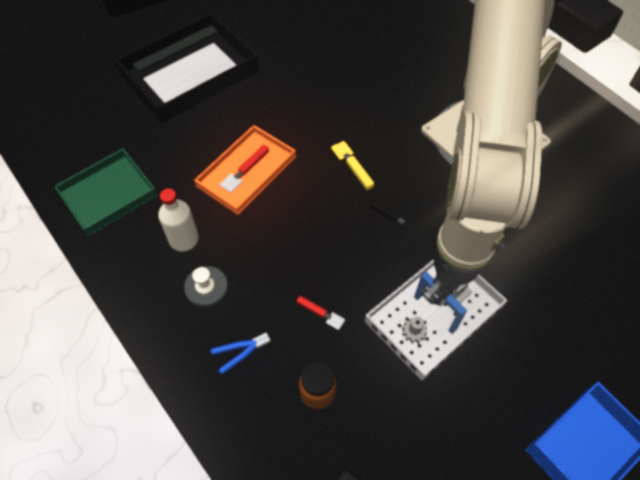

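The basket hangs level with both parts standing in it. Its floor top is at 102 mm, so the underside is about 98 mm up. The scraper lies inside the tray and the bystanders have not moved. I trim by 2 mm, let it settle and hand in.

```bash
python3 -m handwheel '-1 0 0 0 0 0 8;-1 0 0 0 0 0 8;0 0 0 0 0 0 8;0 0 0 0 0 0 8;0 0 0 0 0 0 8;0 0 0 0 0 0 8;0 0 0 0 0 0 8;0 0 0 0 0 0 8'
python3 fin.py 10
python3 -c "
from h import *
print(np.abs(manip.get_obs()['joint_velocities']).max());print(hand_in())"
```

```text
clock: 29.35
position: [0.4772, 0.2875, 0.1698]
ee_rot: [0.49, 0.51, -0.49, 0.51]
ft_force: [-0.2, -0.3, -4.3]
grip_width: 0.14
side plane slopes deg [-0.08  0.07] z at centre 0.1034 2556 4907 zpct [0.1007 0.1033 0.1056 0.1182 0.1314]
scene plane slopes deg [0.01 0.27] z at centre 0.1042 4127 6111 zpct [0.0997 0.1033 0.1049 0.1077 0.1327]
wrist plane slopes deg [-0.09 -0.03] z at centre 0.1043 41238 52332 zpct [0.1028 0.1039 0.1045 0.1054 0.1311]
0.0023195591547454917
the job is handed in; nothing more can be done
None
```

The job is done and handed in at about 29.5 s of the 72 s allowed. I put the bracket and then the gear upright in the basket, one in each bay. I laid the larger red scraper flat inside the orange tray, then lifted the basket straight up by its blue handle and held it there.

- **Basket:** the last measurement, taken by all three cameras, put the underside at about 100 mm, level to within 0.3°. The arm was practically still. The grip was set to 90 N, and the wrist felt about 4.5 N of load.
- **Parts and bystanders:** in the pictures taken just before the final 2 mm trim, both parts stood in the basket. The scraper was wholly inside the tray, and the bottle, jar, white print and cutters looked undisturbed.
- **Disagreements:** the cameras differed only by the stated 1–3 mm calibration. Each time the gripper closed on something, the wrist reading rose briefly to 7–8 N, with no sign of anything moving. No check failed.

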